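Lock the model carriage with its locating pin

TASK

Lock the sliding carriage of the model fixture: take the blue-headed pin from the wooden stand and put it through the brass bushing, then, pressing only lightly, slide the carriage along with the pin until its tip finds the hole hidden under the carriage, and press it gently fully home, its head flush on the bushing. Never force the pin, and leave the red-headed pin and the other things on the bench where they are.

Things in the scene. Friction and masses are not known exactly. Their poses are not given: they have to be found in the camera images.
- base: fixed grey and aluminium fixture base, 116 x 304 x 42 mm tall; origin at the centre of its underside, long side along its y, z up. Inside it, covered by the carriage, lies a flat steel bed, its top 40 mm above the table, with one hidden hole. More than 35 N between pin and base (bed, hole, slug) counts as forcing the pin
- search_start (a point): point on the hidden bed straight under the bushing when joint carriage reads 0. The 10 mm hole lies 18 to 52 mm from here along the base's +y, where exactly differs each time and is not shown. A friction slug lies about flush in it: it stays put under the pin's own weight, sinks when the pin presses on it with more than 3 N, and stays down
- carriage (a joint): travel along the base's +y, 0 to 0.060 m (stops at both ends); starts at 0 to 0.012, stays where left, takes 2 N to slide. The carriage is an aluminium plate 100 x 230 x 12 mm on the base, its top 54 mm above the table; a dental cast is mounted at its -y end, its top 94 mm above the table, its near edge 85 mm from the bushing
- bush (a point): centre of the mouth of the brass bushing near the carriage's +y end (40 x 40 mm brass block, top 60 mm above the table, 18 mm thick, bore 10 mm with a 2.5 mm lead-in); moves with the carriage; between the bore's lower end and the bed is a 2 mm gap
- pin: loose pin, 50 g: steel shaft 8 mm in diameter, 36 mm long, tapered tip, blue square head 16 x 16 x 36 mm tall. Origin at the tip, z up to the head, x and y square to the head's sides. Starts upright in one of the stand's holes, head on the stand's top. With its tip on the bed the head's underside is 16 mm above the bushing; it goes down those 16 mm in the hole
- pin_collar (a point): centre of the underside of the blue pin's head, 36 mm above the tip; it rests on the bushing when the pin is home
- red_pin: red-headed pin, of the same head but an 18 mm shaft, in the other hole of the stand, 75 mm from the blue one; not needed
- stand: fixed wooden pin stand, 130 (x) x 50 (y) x 46 mm tall, origin at the centre of its underside; holes at x = +37.5 and -37.5 mm
- cast_a: loose cream stone dental cast, 62 x 50 x 36 mm, origin under its centre
- cast_b: loose white stone dental cast, 68 x 56 x 36 mm, origin under its centre
- spray: loose clear bottle with white cap, 34 mm in diameter, 125 mm tall, origin under its centre
- varnish: loose small bottle with white cap, 26 mm in diameter, 75 mm tall, origin under its centre
- jar: loose white jar with black cap, 76 mm in diameter, 115 mm tall, origin under its centre

How it is judged:
By the outcome, as a careful person would: the job done as asked, in the order asked, and still so for the second after the job is handed in, with the robot touching nothing.
It also fails if it takes over 64 s, if anything falls off the work surface, if the arm or the gripper's body presses on something with over 40 N, if the wrist force passes 120 N, or if a joint passes its speed limit or range.

ROBOT

A 7-joint arm with a two-finger parallel gripper is mounted at the origin on the work surface. World frame = base frame: x ahead of the robot, y to its left, z up, the work surface at z = 0. Lengths are in m, angles in rad, forces in N, time in s.
With the tool pointing down it reaches from about 0.4 to 0.9 m from the base axis. Payload 5.5 kg.
Tool frame: the origin (TCP) lies on the centre line of the jaws, within the pads' length; the fingertips stand 17 mm ahead of it and the grasp point (between the pads) lies 2 mm behind it (bot.tip_reach is the distance from the TCP to the fingertips, in m); z points along the fingers, y is the line along which they close (so a half turn about z gives the same grasp; the last joint's range is limited). The gripper opens to 92 mm and grips with 3 to 60 N. Pads are 19 mm wide; open, the fingers measure 130 mm over their backs; the gripper's body (75 mm by 190 mm) begins 47 mm behind the grasp point.
Start: joints at [-1.075, 0.501, -0.427, 1.55, 0.221, 1.138, -0.21], TCP at [0.15, 0.632, 0.244] pointing down, gripper open.
Joint ranges: [-2.88, 2.88], [-0.31, 2.03], [-1.54, 1.56], [0.2, 2.42], [-1.41, 4.55], [0.19, 2.02], [-2.57, 2.57]. Speed limits (rad/s): [2.57, 2.57, 3.14, 3.14, 3.14, 3.14, 3.14].

INTERFACE

Orientations are given as a unit quaternion [x, y, z, w].
In Python, from cell import bot, status, vision gives the robot as it stands. The module is installed in compiled form; this text tells all that it offers. Calls block until the motion is done:
- bot.move_pose(position, orientation): joint-space move of the TCP to a pose.
- bot.line_to(position, ori=None, speed=0.15): straight line of the TCP; ori=None keeps the orientation; speed is the mean speed in m/s.
- bot.set_joints(angles): joint-space move.
- bot.gripper_to(opening, grasp_force=None): opening from 0.0 (shut) to 1.0 (fully open); grasp_force is the grip in N (None keeps the last); returns when the fingers have stopped.
- bot.dwell(seconds).
- bot.ik(position, orientation): joint angles nearest the present ones, or None.
- status.state(): the state.
- vision.snapshot(name): name is "side" or "top"; returns (picture, depth): 480x640x3 uint8, red, green, blue; 480x640 float32, m along the optical axis (not along the pixel's ray), 0 where there is no reading.
- vision.calibration(name): a dict with "fx", "fy", "cx", "cy" (pixels), "k1" (the pictures are not rectified: a ray, as slopes to the right and down, at radius r is drawn at 1 + k1 r^2 times it, then the intrinsics apply), "xyz" and "orientation" of the camera in the world. Camera axes: x right, y down, z forward; pixel columns grow to the right and rows downward; lengths in m; the calibration is good to about 2 mm. A picture is of the moment at which its call begins. calibration takes no time and is no camera call.
A pose or a line that the arm cannot do raises bot.Unreachable and nothing moves.
- bot.close_job(): hands the job in; it is judged then, once.
The state is a dict: "clock": time; "qpos": joint angles; "joint_velocities": joint speeds; "tau": joint torques, N m; "tcp_pos": TCP position; "orientation": TCP orientation; "wrist_force": force on the tool from outside, world axes, zero at the start; "wrist_torque": the same for the moment, N m; "grip_width": opening from 0.0 (shut) to 1.0 (fully open); "finger_force": force on a finger pad.
Only numpy, scipy, OpenCV 4.12 (cv2) and the standard library are available. Lean on these libraries where they do the work, as an engineer would, in place of code of your own. Each camera call takes 0.05 s, during which the arm holds its last target. There are 200 camera calls.

## Working session

There is one attempt and no reset: what is moved stays moved. The work goes in short steps, each a Python script; the robot and the scene stay as the last script left them, time stands still between calls to the robot, and variables do not carry over. Pictures are saved under pics/ and viewed, at most 10 in all, crops included, and the job is handed in when it is done.

```bash
mkdir -p pics; cat > h.py <<'E'
import numpy as np, cv2
from scipy.spatial.transform import Rotation as R
from cell import bot, status, vision
def snap(n):
    p,d=vision.snapshot(n); np.savez('last_%s.npz'%n,p=p,d=d); return p,d
def ray(n,u,v):
    c=vision.calibration(n); x=(u-c['cx'])/c['fx']; y=(v-c['cy'])/c['fy']
    a,b=x,y
    for _ in range(20):
        s=1+c['k1']*(a*a+b*b); a,b=x/s,y/s
    return np.array(c['xyz']),R.from_quat(c['orientation']).apply(np.stack([a,b,np.ones_like(a)],-1))
def onplane(n,u,v,z):
    o,d=ray(n,np.asarray(u,float),np.asarray(v,float)); return o+d*((z-o[2])/d[...,2])[...,None]
def cloud(n,d):
    v,u=np.mgrid[0:480,0:640].astype(float); o,r=ray(n,u,v); return o+r*d[...,None]
E
python3 - <<'E'
from h import *
for n in('top','side'):
    p,d=snap(n); cv2.imwrite('pics/%s0.png'%n,p[...,::-1]); print(n,vision.calibration(n))
print(status.state())
E
```

```text
top {'fx': 561.2542976719842, 'fy': 561.2542976719842, 'cx': 324.17736918123694, 'cy': 229.3093323978059, 'k1': -0.15383164189568754, 'xyz': array([0.45026747, 0.00149323, 1.29299304]), 'orientation': array([ 0.70736452, -0.70314286,  0.04385617, -0.0574648 ])}
side {'fx': 482.1636595289215, 'fy': 482.1636595289215, 'cx': 317.1563768092135, 'cy': 232.09581579756906, 'k1': -0.05778491837315266, 'xyz': array([0.58598564, 0.63993374, 0.84263204]), 'orientation': array([-0.02763408,  0.93863038, -0.34361582,  0.0117274 ])}
{'clock': 0.1, 'qpos': array([-1.07478289,  0.50176839, -0.42681843,  1.55135389,  0.22084935,
        1.13829799, -0.2102556 ]), 'joint_velocities': array([-8.26610417e-06, -2.74379527e-03, -9.15925701e-04, -2.51969318e-03,
       -1.21078075e-03, -9.65396334e-04, -6.49784505e-04]), 'tau': array([-1.08962489e-02, -5.67871320e+01, -5.83819672e+00, -2.79913151e+01,
       -6.90075802e-02,  2.41379760e-02,  2.42464864e-05]), 'tcp_pos': array([0.14987189, 0.63186381, 0.24277054]), 'orientation': array([ 1.16082020e-01,  9.93239240e-01, -8.73629659e-04, -1.15046441e-04]), 'wrist_force': array([0.22168513, 0.94275037, 0.12597304]), 'wrist_torque': array([ 0.00121991, -0.03566545, -0.01711768]), 'finger_force': 0.0, 'grip_width': 1.0008057893133486}
```

View pics/top0.png

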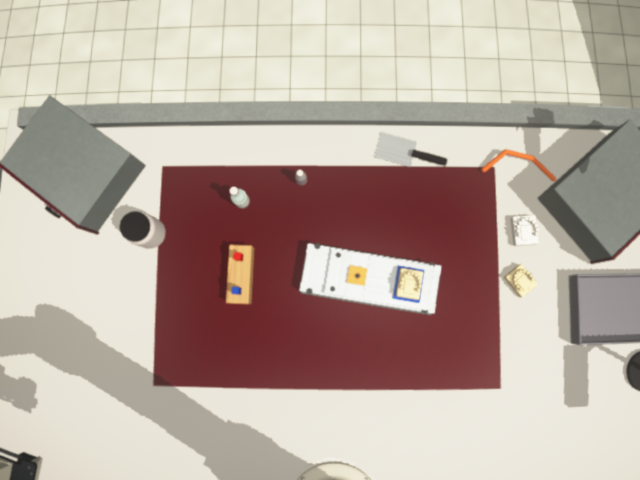

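View pics/side0.png

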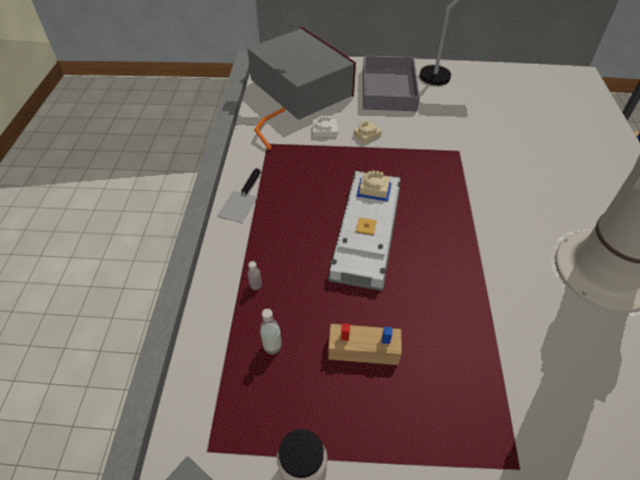

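The top view shows the stand around (239,275), with the blue pin at (236,291) and the red at (238,257). The bushing is at (357,275) and the carriage cast at (409,283). The side view has the blue pin at (388,335), the red at (346,331) and the bushing at (367,226).

```bash
cat > m.py <<'E'
from h import *
def blob(n,p,m,near,r):
    v,u=np.nonzero(m); k=np.hypot(u-near[0],v-near[1])<r; return u[k],v[k]
def masks(p):
    h=cv2.cvtColor(p,cv2.COLOR_RGB2HSV); H,S,V=[h[...,i].astype(int) for i in range(3)]
    return dict(blue=(abs(H-115)<12)&(S>120)&(V>50), red=((H<6)|(H>174))&(S>180)&(V>130),
        brass=(abs(H-20)<7)&(S>140)&(V>90), wood=(abs(H-16)<8)&(S>70)&(V>80))
def tri(a,b):
    (o1,d1),(o2,d2)=a,b; A=np.stack([d1,-d2],1); t=np.linalg.lstsq(A,o2-o1,rcond=None)[0]
    p,q=o1+d1*t[0],o2+d2*t[1]; return (p+q)/2,np.linalg.norm(p-q)
if __name__=='__main__':
    P={n:np.load('last_%s.npz'%n) for n in('top','side')}
    near=dict(blue=dict(top=(236,291),side=(388,335)),red=dict(top=(238,257),side=(346,331)),brass=dict(top=(357,275),side=(367,226)),wood=dict(top=(239,275),side=(365,343)))
    for k,w in near.items():
        rr={}
        for n in P:
            p,d=P[n]['p'],P[n]['d']; u,v=blob(n,p,masks(p)[k],w[n],45 if k=='wood' else 14)
            c=cloud(n,d)[v,u]; ztop=dict(blue=.082,red=.082,brass=.06,wood=.046)[k]
            t=abs(c[:,2]-ztop)<.006
            rr[n]=ray(n,float(u.mean()),float(v.mean()))
            print(k,n,len(u),[u.min(),u.max(),v.min(),v.max()],'zpct',np.percentile(c[:,2],[5,50,95]).round(3),'top n',t.sum(),
              'ctr',onplane(n,u[t].mean(),v[t].mean(),ztop).round(4))
            if t.sum()>8:
                xy=onplane(n,u[t],v[t],ztop)[:,:2]; r=cv2.minAreaRect((xy*1000).astype(np.float32)); print('   rect',np.round(r[0],1),np.round(r[1],1),round(r[2],1))
        print('  tri',tri(rr['top'],rr['side']))
    # carriage/base long edge from depth at z~.054
    for n in P:
        c=cloud(n,P[n]['d']); m=(abs(c[...,2]-.052)<.006)&(c[...,0]>.3)&(c[...,0]<.65)&(c[...,1]>-.3)&(c[...,1]<.12)
        xy=(c[m][:,:2]*1000).astype(np.float32); print(n,'plate',cv2.minAreaRect(xy),len(xy))
    for n,(u0,u1,v0,v1) in dict(top=(215,445,235,320),side=(320,410,160,370)).items():
        q=cv2.resize(P[n]['p'][v0:v1,u0:u1],None,fx=3,fy=3,interpolation=cv2.INTER_CUBIC)[...,::-1]
        cv2.imwrite('pics/crop_%s.png'%n,q[:600,:800])
E
python3 m.py
```

```text
Traceback (most recent call last):
  File "m.py", line 18, in <module>
    c=cloud(n,d)[v,u]; ztop=dict(blue=.082,red=.082,brass=.06,wood=.046)[k]
      ~~~~~^^^^^
  File "h.py", line 15, in cloud
    v,u=np.mgrid[0:480,0:640].astype(float); o,r=ray(n,u,v); return o+r*d[...,None]
                                                 ~~~^^^^^^^
  File "h.py", line 11, in ray
    return np.array(c['xyz']),R.from_quat(c['orientation']).apply(np.stack([a,b,np.ones_like(a)],-1))
                              ~~~~~~~~~~~~~~~~~~~~~~~~~~~~~~~~~~~^^^^^^^^^^^^^^^^^^^^^^^^^^^^^^^^^^^^
  File "scipy/spatial/transform/_rotation.pyx", line 2580, in scipy.spatial.transform._rotation.Rotation.apply
ValueError: Expected input of shape (3,) or (P, 3), got (480, 640, 3).
```

```bash
sed -i "s/R.from_quat(c\['orientation'\]).apply(\(.*\))$/(\1)@R.from_quat(c['orientation']).as_matrix().T/" h.py; python3 m.py
```

```text
blue top 48 [np.int64(232), np.int64(239), np.int64(287), np.int64(293)] zpct [0.069 0.081 0.085] top n 43 ctr [0.4917 0.2174 0.082 ]
   rect [491.4 217.7] [13.  13.3] 0.7
blue side 126 [np.int64(382), np.int64(391), np.int64(327), np.int64(342)] zpct [0.055 0.08  0.084] top n 74 ctr [0.4896 0.2196 0.082 ]
   rect [490.  219.9] [18.3 14. ] 88.0
  tri (array([0.49062072, 0.21902082, 0.06971167]), np.float64(0.0030567689743346686))
red top 56 [np.int64(234), np.int64(242), np.int64(253), np.int64(259)] zpct [0.069 0.08  0.086] top n 44 ctr [0.5656 0.2149 0.082 ]
   rect [565.4 215.2] [13.1 13.5] 0.5
red side 62 [np.int64(342), np.int64(349), np.int64(323), np.int64(331)] zpct [0.08  0.083 0.084] top n 62 ctr [0.5639 0.2159 0.082 ]
   rect [563.4 215.4] [12.5 16.1] 1.6
  tri (array([0.56475331, 0.21433643, 0.07960181]), np.float64(0.0018766566928712))
brass top 213 [np.int64(348), np.int64(365), np.int64(267), np.int64(283)] zpct [0.055 0.059 0.063] top n 209 ctr [ 0.5274 -0.0457  0.06  ]
   rect [527.6 -45.8] [33.2 33. ] 80.5
brass side 218 [np.int64(357), np.int64(375), np.int64(219),
[... 188 characters left out ...]
0028004445465310964))
wood top 1380 [np.int64(225), np.int64(253), np.int64(244), np.int64(304)] zpct [0.002 0.045 0.049] top n 1122 ctr [0.5286 0.2165 0.046 ]
   rect [529. 217.] [ 51.7 128.5] 88.0
wood side 2351 [np.int64(328), np.int64(401), np.int64(323), np.int64(364)] zpct [0.003 0.045 0.048] top n 1546 ctr [0.5264 0.2202 0.046 ]
   rect [526.3 217.7] [ 54.  128.3] 87.8
  tri (array([0.52794002, 0.21821196, 0.02390001]), np.float64(0.0041611090289603294))
top plate ((521.4492797851562, -76.9029541015625), (290.48052978515625, 105.47452545166016), 79.13829040527344) 3558
side plate ((518.4231567382812, -81.31172180175781), (263.0183410644531, 103.97274017333984), 81.36920928955078) 2609
```

View pics/crop_top.png

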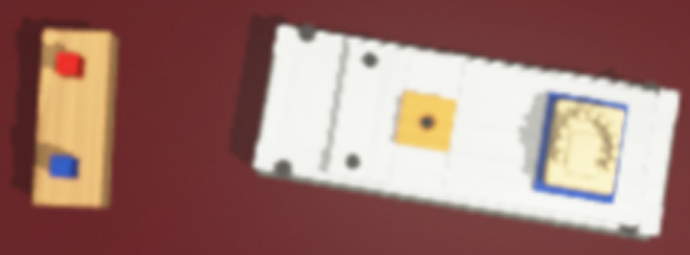

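View pics/crop_side.png

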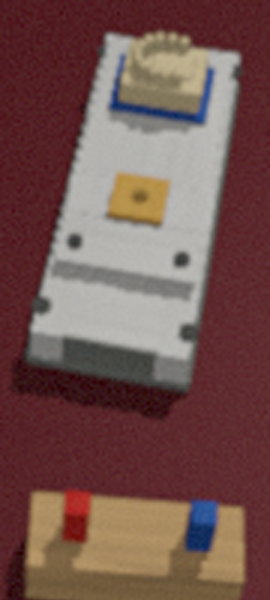

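The crops show the stand at about -2° yaw with both heads roughly square to it. The fixture is at about -9.5°, and the bore is dark at full-image (357.3,275.7). The measured heights match the sizes given and the two views agree to within 3 mm, so I'll grasp with the jaws closing along y.

```bash
cat >> h.py <<'E'
def down(phi):
    a=np.radians((phi+90)/2); return [np.cos(a),np.sin(a),0,0]
def st(tag=''):
    s=status.state(); print(tag,'t%.2f'%s['clock'],'tcp',np.round(s['tcp_pos'],4),'F',np.round(s['wrist_force'],2),'T',np.round(s['wrist_torque'],3),'grip %.3f %.1f'%(s['grip_width'],s['finger_force'])); return s
E
python3 - <<'E'
from h import *
q=down(88); x,y=.4905,.2188
bot.gripper_to(.45)
bot.move_pose([x,y,.13],q); s=st('above')
e=np.array([x,y,.13])-s['tcp_pos']; print(e,R.from_quat(s['orientation']).as_matrix()[:,1:].round(4))
bot.line_to([x,y,.067+e[2]],speed=.08); st('low')
bot.gripper_to(0.0,30); st('grip')
E
```

```text
above t3.02 tcp [0.4903 0.2203 0.1303] F [-0.39  0.19  0.16] T [ 0.042 -0.011 -0.027] grip 0.448 0.0
[ 0.00020789 -0.00149785 -0.00029657] [[ 3.300e-02  4.000e-04]
 [ 9.995e-01  9.000e-04]
 [ 9.000e-04 -1.000e+00]]
low t3.97 tcp [0.4908 0.219  0.067 ] F [0.1  0.75 0.72] T [-0.022  0.014 -0.011] grip 0.449 0.0
grip t4.50 tcp [0.4907 0.2185 0.067 ] F [ 0.06 -2.    3.71] T [-0.261  0.152  0.013] grip 0.174 30.0
```

The grip width reads 16 mm, so it has the head. Next I'll lift it, carry it above the bushing and look.

```bash
python3 - <<'E'
from h import *
s=status.state(); x,y,_=s['tcp_pos']
bot.line_to([x,y,.16],speed=.12); st('up')
q=down(80.5); bx,by=.5263,-.0447
bot.move_pose([bx,by,.16],q); s=st('over')
bot.line_to([bx,by,.128],speed=.1); bot.dwell(.3); s=st('over')
from m import masks,blob,tri
rr={}
for n in('top','side'):
    p,d=snap(n)
    o=(357,275) if n=='top' else (367,226)
    c=R.from_quat(vision.calibration(n)['orientation']).inv()
    q0,q1=max(0,o[1]-60),o[1]+60; I=p[q0:q1,o[0]-65:o[0]+65]
    cv2.imwrite('pics/hold_%s.png'%n,cv2.resize(I,None,fx=4.6,fy=4.6,interpolation=cv2.INTER_CUBIC)[...,::-1])
E
python3 -c "
import cv2,numpy as np
a=[cv2.imread('pics/hold_%s.png'%n) for n in('top','side')]
a=[cv2.resize(i,(400,369)) for i in a]; cv2.imwrite('pics/hold.png',np.hstack(a))"
```

```text
up t5.42 tcp [0.4901 0.2182 0.1593] F [-0.05 -0.55 -0.89] T [ 0.019  0.032 -0.019] grip 0.173 30.0
over t6.46 tcp [ 0.5263 -0.0426  0.1598] F [-0.05 -0.02 -0.09] T [ 0.054  0.031 -0.012] grip 0.172 30.0
over t7.22 tcp [ 0.5267 -0.0448  0.1286] F [-0.28  0.18 -0.73] T [-0.05  -0.022  0.037] grip 0.171 30.0
```

View pics/hold.png

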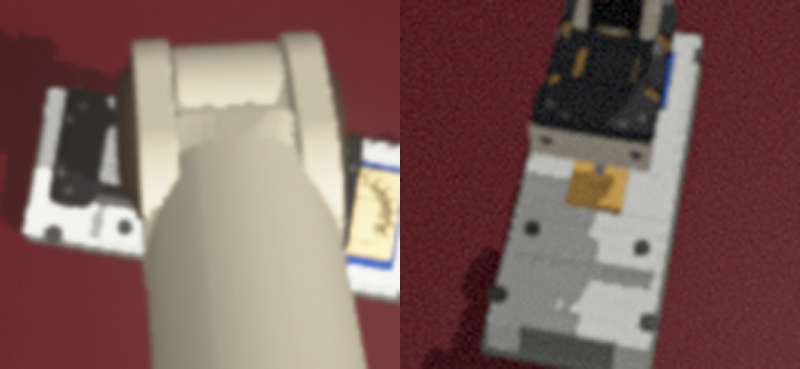

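In the side view, the left half of the picture is blocked by the arm. The held shaft is visible at about (366,222) full-image, just above the brass block and in line with its middle. I'll compare tip and bore in that same camera.

```bash
python3 - <<'E'
from h import *
I=np.load('last_side.npz')['p']; print(I[216:232,360:374].sum(2)//3)
print('bore side',onplane('side',366.7,225.3,.06),'top',onplane('top',357.3,275.7,.06))
for v in(221,222,223): print(v,onplane('side',366.3,v,.0716))
# carriage dark-bore refine from original pictures: moved file, use crop
for n,o,(u0,v0),w in(('top',(357,275),(215,235),5),('side',(367,226),(320,160),5)):
    g=cv2.imread('pics/%s0.png'%n).sum(2)/3.; u,v=np.meshgrid(np.arange(o[0]-w,o[0]+w+1),np.arange(o[1]-w,o[1]+w+1))
    k=g[v,u]; W=np.clip(np.median(k)-20-k,0,None); print(n,(u*W).sum()/W.sum(),(v*W).sum()/W.sum(),onplane(n,(u*W).sum()/W.sum(),(v*W).sum()/W.sum(),.06))
# base yaw from long edges: bright plate points in top
c=cloud('top',vision.snapshot('top')[1]) if 0 else None
p=cv2.imread('pics/top0.png'); m=((p.min(2)>130)).astype(np.uint8); m[:,:290]=0; m[:,450:]=0; m[:235]=0; m[320:]=0
cs=max(cv2.findContours(m,0,2)[0],key=cv2.contourArea)[:,0].astype(float)
xy=onplane('top',cs[:,0],cs[:,1],.05)[:,:2]; print(cv2.minAreaRect((xy*1000).astype(np.float32)))
E
```

```text
[[118 120 115 116 115 117 118 120 115 120 117 120 119 115]
 [121 121 119 118 122 119 118 120 120 117 115 119 118 119]
 [131 130 128 128 124 114 117 119 117 119 121 118 116 117]
 [140 139 139 136 130 118 108 108 116 122 128 126 120 119]
 [134 138 141 140 132 109  94  98 112 128 135 136 131 130]
 [126 127 128 123 119 106  94  97 118 135 140 139 137 140]
 [100 100 100 105 103 107 100  97 112 125 124 134 137 138]
 [ 91  97  91  96 101 101 100  99 100 101 108 123 136 138]
 [ 93  96  94  97  93  95  96  97  92  93  95 117 137 138]
 [ 96  96  92  92  87  92  86  86  86  89  94 118 136 141]
 [ 97  99  93  94  85  91  87  86  83  91 105 125 138 137]
 [ 97  94  94  92  93  86  90  88  82  97 118 133 140 139]
 [ 94  94  89  97  95  93  93  93  92 108 129 134 140 139]
 [ 97  99  97  92  93  95  91  94 103 120 134 140 137 141]
 [ 95  91  98  97  92  92  99 108 122 129 139 138 140 142]
 [ 93  91  92  94  92  89 104 124 135 138 140 137 138 143]]
bore side [ 0.52272788 -0.04578646  0.06      ] top [ 0.52572861 -0.04752356  0.06      ]
221 [ 0.52444033 -0.04777388  0.0716    ]
222 [ 0.52445735 -0.04491991  0.0716    ]
223 [ 0.52447427 -0.04207617  0.0716    ]
top 356.97129695251596 275.3012048192771 [ 0.5266011 -0.0468016  0.06     ]
side 366.2136422136421 225.17503217503216 [ 0.5237715  -0.04608341  0.06      ]
((520.5665283203125, -76.66435241699219), (303.32977294921875, 111.24311065673828), 80.55996704101562)
```

```bash
python3 - <<'E'
from h import *
bx,by=.5262,-.0458; q=down(80.5)
bot.line_to([bx,by,.122],speed=.05); bot.dwell(.2); st('start')
b=np.mean([status.state()['wrist_force'] for _ in range(5)],0)
z=.122
while z>.1005:
    z-=.0015; bot.line_to([bx,by,z],speed=.03); s=status.state(); f=s['wrist_force']-b
    print('%.4f'%z,s['tcp_pos'].round(4),f.round(1),round(s['clock'],2))
    if np.linalg.norm(f)>4: break
E
```

```text
start t7.80 tcp [ 0.5262 -0.0458  0.122 ] F [-0.2   0.11 -0.31] T [ 0.049 -0.012  0.012] grip 0.171 30.0
0.1205 [ 0.5261 -0.0458  0.1204] [0.  0.5 0.4] 8.05
0.1190 [ 0.5261 -0.0458  0.1189] [ 0.8 -0.1 -0.4] 8.3
0.1175 [ 0.5261 -0.0458  0.1174] [-0.1  0.5 -0.6] 8.55
0.1160 [ 0.5261 -0.0458  0.1159] [ 0.2 -0.6 -0.9] 8.8
0.1145 [ 0.5261 -0.0458  0.1144] [-0.6  0.4 -0.1] 9.05
0.1130 [ 0.5262 -0.046   0.1129] [ 2.3 -0.6 -1.2] 9.3
0.1115 [ 0.5262 -0.046   0.1114] [ 0.3 -1.2 -0.4] 9.55
0.1100 [ 0.5263 -0.046   0.1099] [ 1.2 -2.3 -1.4] 9.8
0.1085 [ 0.5262 -0.046   0.1084] [ 0.2 -2.1 -1.3] 10.05
0.1070 [ 0.5262 -0.046   0.1069] [ 1.5 -2.4 -0.5] 10.3
0.1055 [ 0.5262 -0.0458  0.1054] [ 0.9 -2.2 -0.6] 10.55
0.1040 [ 0.5262 -0.0458  0.1039] [ 1.2 -2.8 -1.3] 10.8
0.1025 [ 0.5262 -0.0458  0.1024] [ 1.  -3.2 -0.9] 11.05
0.1010 [ 0.5262 -0.0458  0.1009] [ 1.7 -2.1 -0.1] 11.3
0.0995 [ 0.5261 -0.0458  0.0994] [ 1.  -1.6 -0.7] 11.55
```

The pin is in the bore. Next I'll touch the bed gently, then slide under light press with force regulation.

```bash
cat > slide.py <<'E'
from h import *
def F(): return np.mean([status.state()['wrist_force'] for _ in range(3)],0)
D=np.array([np.cos(np.radians(80.5)),np.sin(np.radians(80.5)),0]); C=np.array([D[1],-D[0],0])
E
python3 - <<'E'
from slide import *
b=np.array([-.2,.11,-.31]); np.save('b.npy',b)
bot.gripper_to(0,45)
p=np.array([.5264,-.0458,.0995])
for i in range(16):
    p[2]-=.0004; bot.line_to(p,speed=.02); bot.dwell(.06); s=status.state(); f=F()-b
    print('%.4f'%p[2],s['tcp_pos'].round(4),f.round(1),round(s['clock'],2))
    if f[2]>3: break
np.save('p.npy',p)
E
```

```text
0.0991 [ 0.5263 -0.0458  0.0991] [ 0.1 -1.4 -0. ] 12.07
0.0987 [ 0.5263 -0.0458  0.0987] [ 1.  -1.7  0.5] 12.38
0.0983 [ 0.5263 -0.0457  0.0983] [ 1.3 -2.5 -0. ] 12.69
0.0979 [ 0.5264 -0.0458  0.0978] [ 1.1 -1.4  0.4] 13.0
0.0975 [ 0.5264 -0.0458  0.0975] [ 0.5 -1.5 -0.6] 13.31
0.0971 [ 0.5264 -0.0458  0.0971] [ 0.7 -1.5 -0.6] 13.62
0.0967 [ 0.5265 -0.0458  0.0969] [-1.  -0.4  2.6] 13.93
0.0963 [ 0.5265 -0.0458  0.0967] [-1.5 -1.6  6. ] 14.23
```

The pin touches the bed at TCP z 0.0969, where 0.097 was expected. Starting the slide.

```bash
cat > go.py <<'E'
from slide import *
b=np.load('b.npy'); p=np.load('p.npy'); z0=.0969; n=0; hits=0
if n==0: p0=p.copy()
while n<52:
    n+=1; p=p+D*.0011
    bot.line_to(p,speed=.03); f=F()-b; s=status.state()
    fy,fx,fz=f@D,f@C,f[2]
    print(n,'%.1f'%((s['tcp_pos']-p0)@D*1000),s['tcp_pos'].round(4),'D %.1f C %.1f z %.1f'%(fy,fx,fz),round(s['clock'],1))
    if s['tcp_pos'][2]<z0-.0013: print('SUNK'); break
    if abs(fy)>12 or abs(fx)>9 or fz>14: print('STOP'); break
    p[2]+=np.clip((fz-5)/15000,-.0004,.0004)
    if abs(fx)>1.5: p=p+C*(fx-np.sign(fx)*1.5)*.00006
np.save('p.npy',p); print(p)
E
python3 go.py
```

```text
1 0.3 [ 0.5265 -0.0455  0.0967] D -2.5 C -1.0 z 6.1 14.5
2 0.9 [ 0.5266 -0.0449  0.0967] D -3.4 C -0.8 z 5.5 14.7
3 1.7 [ 0.5268 -0.0441  0.0967] D -4.5 C -0.8 z 5.7 15.0
4 2.8 [ 0.527  -0.0431  0.0967] D -5.6 C -1.0 z 5.9 15.2
5 4.2 [ 0.5272 -0.0417  0.0967] D -6.7 C -0.6 z 5.2 15.5
6 5.5 [ 0.5274 -0.0404  0.0967] D -5.9 C -0.4 z 4.8 15.7
7 6.7 [ 0.5276 -0.0392  0.0967] D -5.2 C -0.7 z 5.5 16.0
8 7.9 [ 0.5278 -0.0381  0.0967] D -4.8 C -0.6 z 4.9 16.2
9 9.1 [ 0.528  -0.0368  0.0967] D -5.0 C -0.6 z 6.1 16.5
10 10.4 [ 0.5282 -0.0356  0.0968] D -5.9 C -0.7 z 5.1 16.7
11 11.7 [ 0.5285 -0.0343  0.0968] D -5.2 C -0.4 z 4.4 17.0
12 12.8 [ 0.5286 -0.0332  0.0967] D -4.7 C -0.5 z 6.2 17.2
13 14.0 [ 0.5288 -0.032   0.0968] D -5.9 C -0.1 z 5.7 17.5
14 15.2 [ 0.529  -0.0308  0.0968] D -5.5 C -0.1 z 5.3 17.7
15 16.4 [ 0.5292 -0.0296  0.0968] D -5.0 C -0.5 z 4.6 18.0
16 17.6 [ 0.5294 -0.0284  0.0967] D -4.2 C -0.7 z 5.5 18.2
17 18.8 [ 0.5296 -0.0273  0.0968] D -3.9 C 0.2 z 4.6 18.5
18 19.8 [ 0.5297 -0.0262  0.0967] D -3.6 C -0.7 z 5.5 18.7
19 21.0 [ 0.5299 -0.0251  0.0967] D -3.7 C 0.6 z 5.5 19.0
20 22.1 [ 0.5301 -0.024   0.0967] D -4.7 C 0.1 z 4.7 19.2
21 23.1 [ 0.5303 -0.023   0.0968] D -5.5 C 0.2 z 5.1 19.5
22 24.2 [ 0.5304 -0.0219  0.0968] D -4.9 C 0.1 z 5.2 19.7
23 25.3 [ 0.5306 -0.0208  0.0967] D -4.3 C 0.3 z 5.9 20.0
24 26.6 [ 0.5308 -0.0196  0.0968] D -3.9 C 0.8 z 3.9 20.2
25 27.6 [ 0.5309 -0.0186  0.0967] D -3.7 C -1.0 z 5.1 20.5
26 29.0 [ 0.5312 -0.0172  0.0967] D -3.4 C 0.5 z 3.7 20.7
27 30.4 [ 0.5314 -0.0159  0.0966] D -2.6 C 1.9 z 2.3 21.0
28 31.5 [ 0.5314 -0.0147  0.0963] D -0.8 C 0.4 z 0.9 21.2
29 32.3 [ 0.5316 -0.0139  0.096 ] D -1.1 C 0.5 z -0.2 21.5
30 33.1 [ 0.5317 -0.0131  0.0958] D -1.6 C 1.5 z 0.3 21.7
31 34.1 [ 0.532  -0.0121  0.0955] D -1.8 C 1.0 z 0.3 22.0
SUNK
[ 0.53204983 -0.01217129  0.09556394]
```

The tip started sinking at about 31 mm and is now 1.3 mm below bed level. I'll press down gently and stay compliant sideways.

```bash
cat > press.py <<'E'
from slide import *
b=np.load('b.npy'); p=np.load('p.npy'); n=0
while n<50:
    n+=1; f=F()-b; s=status.state(); fy,fx,fz=f@D,f@C,f[2]
    print(n,s['tcp_pos'].round(4),'D %.1f C %.1f z %.1f'%(fy,fx,fz),round(s['clock'],1))
    if s['tcp_pos'][2]<.0815 and fz>7: print('HOME?'); break
    if fz>13 or np.hypot(fx,fy)>14: print('STOP'); break
    p=p+C*np.clip(fx*.00008,-.0003,.0003)+D*np.clip(fy*.00008,-.0003,.0003)
    p[2]-=np.clip((9-fz)*.00012,-.0005,.0008)
    bot.line_to(p,speed=.03)
np.save('p.npy',p); print(p)
E
python3 press.py
```

```text
1 [ 0.532  -0.0121  0.0955] D -1.8 C 1.0 z 0.3 22.0
2 [ 0.532  -0.0121  0.0948] D -1.6 C -0.6 z 1.6 22.2
3 [ 0.532  -0.0122  0.094 ] D -0.4 C -0.8 z 1.2 22.5
4 [ 0.532  -0.0122  0.0931] D -0.2 C -0.4 z 1.9 22.7
5 [ 0.532  -0.0122  0.0923] D 1.2 C 0.3 z 1.9 23.0
6 [ 0.532  -0.0122  0.0915] D 1.0 C -0.0 z 1.4 23.2
7 [ 0.532  -0.0122  0.0907] D 0.8 C -0.5 z 1.5 23.5
8 [ 0.532  -0.0122  0.0899] D 0.9 C -0.1 z 0.9 23.7
9 [ 0.532  -0.0122  0.0891] D 0.8 C 0.4 z 1.5 24.0
10 [ 0.532  -0.0122  0.0883] D 0.2 C 0.1 z 2.6 24.2
11 [ 0.532  -0.0122  0.0875] D -0.0 C -0.5 z 1.9 24.5
12 [ 0.532  -0.0122  0.0867] D -1.2 C -0.2 z 1.2 24.7
13 [ 0.5319 -0.0122  0.0859] D 0.3 C 0.2 z 2.6 25.0
14 [ 0.532  -0.0122  0.0852] D 0.2 C 0.1 z 1.8 25.2
15 [ 0.532  -0.0122  0.0844] D 0.0 C 0.7 z 2.5 25.5
16 [ 0.532  -0.0122  0.0836] D -0.9 C -0.5 z 2.5 25.7
17 [ 0.532  -0.0122  0.0828] D -0.4 C 0.6 z 2.5 26.0
18 [ 0.532  -0.0122  0.082 ] D -0.5 C 0.0 z 1.8 26.2
19 [ 0.532  -0.0122  0.0812] D 0.1 C 0.2 z 1.4 26.5
20 [ 0.532  -0.0123  0.0809] D -0.2 C -2.1 z 6.9 26.7
21 [ 0.5321 -0.0122  0.081 ] D -0.0 C -1.9 z 9.0 27.0
HOME?
[ 0.53186878 -0.01228075  0.08024234]
```

It reached home at TCP z 0.081 exactly as predicted. I'll ease off, release, back away and check.

```bash
python3 - <<'E'
from h import *
p=np.load('p.npy'); p[2]=.081; bot.line_to(p,speed=.02); st()
bot.gripper_to(.45); st('open')
bot.line_to(p+[0,0,.12],speed=.12); st('up')
bot.move_pose([.40,.33,.25],down(88)); st('away')
from m import masks,blob,tri
rr={}
for n in('top','side'):
    p,d=snap(n); M=masks(p)
    cv2.imwrite('pics/end_%s.png'%n,p[...,::-1])
    c=cloud(n,d); k=M['blue']&(np.hypot(c[...,0]-.532,c[...,1]+.0122)<.02)
    print(n,k.sum(),np.percentile(c[k][:,2],[5,50,95]).round(4),c[k].mean(0).round(4))
P=[cv2.imread('pics/end_%s.png'%n) for n in('top','side')]
a=cv2.resize(P[0][200:350,90:490],(800,300)); b=cv2.resize(P[1][100:400,220:460],(240,300)); 
cv2.imwrite('pics/end.png',np.vstack([a,np.hstack([b,np.zeros((300,560,3),np.uint8)])]))
E
```

```text
t27.23 tcp [ 0.5319 -0.0123  0.081 ] F [-0.35  0.1   2.85] T [-0.054  0.089 -0.027] grip 0.172 45.0
open t27.88 tcp [ 0.5319 -0.0123  0.081 ] F [ 0.73  0.22 -0.39] T [ 0.047  0.001 -0.002] grip 0.444 0.0
up t29.02 tcp [ 0.5312 -0.0123  0.2002] F [-0.21 -0.17  0.8 ] T [-0.02  -0.014  0.017] grip 0.454 0.0
away t30.41 tcp [0.4011 0.3285 0.2496] F [ 0.68 -0.28  0.37] T [ 0.041  0.001 -0.016] grip 0.446 0.0
top 32 [0.0909 0.0946 0.0988] [ 0.5319 -0.0109  0.0947]
side 81 [0.0667 0.0886 0.097 ] [ 0.5305 -0.0065  0.0856]
```

View pics/end.png

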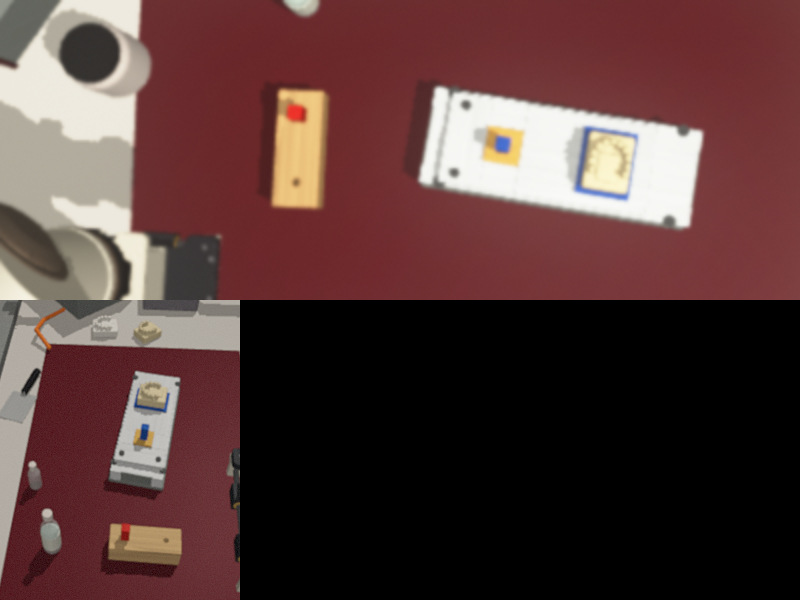

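The picture shows the blue head seated upright on the brass block at crop (503,144), its top at about 0.096 m as expected when home. The red pin is still in the stand at crop (296,113), and nothing else visible has moved.

```bash
python3 -c "
from cell import bot
print(bot.close_job())"
```

```text
the job is handed in; nothing more can be done
None
```

The blue pin is fully home, locking the carriage with its head flush on the bushing; measured forces stayed near 9 N or below, the red pin and the other visible items look undisturbed, and I handed the job in at about 30 s of the 64 s limit.

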